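Lock the tail cap back on the door-side torch

ROBOT

A 7-joint arm with a two-finger parallel gripper is mounted at the origin on the work surface. World frame = base frame: x ahead of the robot, y to its left, z up, the work surface at z = 0. Lengths are in m, angles in rad, forces in N, time in s.
With the tool pointing down it reaches from about 0.35 to 0.9 m from the base axis. Payload 7.2 kg.
Tool frame: the origin (TCP) lies at the very end of the fingers, on their centre line; the grasp point (between the pads) lies 19 mm behind it; z points along the fingers, y is the line along which they close (so a half turn about z gives the same grasp; the last joint's range is limited). The gripper opens to 88 mm and grips with 3 to 60 N. Pads are 20 mm wide; open, the fingers measure 115 mm over their backs; the gripper's body (75 mm by 178 mm) begins 61 mm behind the grasp point.
Start: joints at [-1.283, 0.411, -0.013, 1.596, 0.006, 1.134, -0.082], TCP at [0.218, 0.586, 0.188] pointing down, gripper open.
Joint ranges: [-2.95, 2.95], [-0.29, 1.99], [-1.47, 1.44], [0.14, 2.54], [-1.03, 4.17], [0.13, 1.85], [-2.86, 2.86]. Speed limits (rad/s): [2.39, 2.39, 3.01, 3.01, 3.14, 3.14, 3.14].

INTERFACE

Orientations are given as a unit quaternion [x, y, z, w].
In Python, from workcell import manip, optics, job gives the robot as it stands.
- The arm moves only by the tool send_rows, never from a script. Its argument "commands" is a list of rows, each a list of 7 numbers: the turn, a rotation vector about the world's x, y, z in rad, then the shift along the world's x, y, z in m, then the opening, from 0 (shut) to 1 (fully open). A call has 1 to 20 rows; each row shifts and turns the commanded pose from where the row before left it; what a row does not reach is not made up. A row lasts 1/8 s, in which the tool goes at most 62.5 mm and 10.7 degrees, less where a joint would pass 70% of its speed; a pose out of reach is approached as far as the arm can. A call is refused whole if a number of a shift passes 0.0625 or a number of a turn 0.188, either way. A call with a gripper value outside its range is refused whole. The fingers move at their own pace and stop on an object; "grip_force" is the grip in N (left out, the last holds). Time passes only in rows, so rows that do not move let the fingers close. It gives the time, the measured TCP pose, the force, the opening and the grip force at its end, in the units of the state.
- manip.read_state(): the state, without advancing time (a new reading comes with each control period).
- optics.get_image(name): name is "side" or "top"; returns (picture, depth): 384x512x3 uint8, red, green, blue; 384x512 float32, m along the optical axis (not along the pixel's ray), 0 where there is no reading.
- optics.camera_model(name): a dict with "mtx" (3x3 intrinsics, pixels), "view" (4x4, takes a point from world to camera coordinates). Camera axes: x right, y down, z forward; pixel columns grow to the right and rows downward; lengths in m; the calibration is good to about 2 mm. A picture is of the moment at which its call begins. camera_model takes no time and is no camera call.
- job.hand_in(): hands the job in; it is judged then, once.
The state is a dict: "time": time; "joints": joint angles; "joint_vel": joint speeds; "joint_torque": joint torques, N m; "tcp_pos": TCP position; "eef_rot": TCP orientation; "force": force on the tool from outside, world axes, zero at the start; "moment": the same for the moment, N m; "finger_gap": finger opening in m; "finger_force": force on a finger pad.
Only numpy, scipy, OpenCV 4.12 (cv2) and the standard library are available. Lean on these libraries where they do the work, as an engineer would, in place of code of your own. Each camera call takes 0.05 s, during which the arm holds its last target. There are 200 camera calls.

TASK

The big torch kept by the door for power cuts stands tail-up in its sloping wooden stand, and its tail cap lies in the key tray. Put the cap back on: with its two lugs in line with the two gaps in the torch's mouth push it down against the spring, then still pressing give it a quarter-turn clockwise (looking down on the cap) up to the stop, so that it springs up into its locking notches and stays locked when you let go. Leave the padlock, tin, shoe horn and clothes peg where they are.

Things in the scene. Friction and masses are not known exactly. Their poses are not given: they have to be found in the camera images.
- cap: Loose grey plastic tail cap, about 120 g, 59 mm high, lying lugs down in the tray. Origin: centre of its underside, z up. Two lugs on either side form a flat bar 77 mm long (x), 16 wide, 8 thick (z 0 to 8); round neck 51 mm across (z 0 to 20); round cover 72 mm across (z 20 to 26). Half a turn about z makes no difference.
- cap_grip (a point): Point to grip on the cap's upright wing, 48 mm above its underside, on its axis. The wing is 52 mm long along the cap's x (in line with the lugs), 16 mm thick along y, z 26 to 59.
- barrel: Aluminium torch barrel, 96 mm across, fixed in the stand. Origin: centre of the open mouth, in its top face, 165 mm above the table; z points out along the axis, tilted 27 degrees from vertical, leaning to the stand's -x side (towards the robot). A dark steel flange 8 mm thick leaves a 60 mm hole; below it the inside is 86 mm wide.
- gap (a point): On the mouth plane, middle of the flange gap on the barrel's +x side; its twin is on the -x side. Each is open 26 degrees either way, for the cap's lugs. The lugs are below the flange when the cap's underside is 16 mm or more below the mouth plane; at 20 mm its cover meets the flange.
- notch (a point): One of two notches, half a turn apart, 4 mm deep, in the flange's underside, where a lug locks: 84 degrees clockwise from a gap, looking into the mouth (negative about the barrel's z). Lugs fit from 77 to 91 degrees; a solid stop is just beyond, and bars turning anticlockwise. Let go here, the spring lifts the cap's underside to 12 mm below the mouth plane: locked.
- plate (a joint): Spring contact plate inside the mouth, 52 mm disc; metres pressed in along the barrel's axis. 0: free, its top 6 mm below the mouth plane; most 0.016. It pushes back with about 3 N when free and 9 N at 0.013; the locked cap holds it at about 0.006.
- stand: Wooden torch stand fixed to the table, base 200 x 150 x 12 mm with low side cheeks up to 71 mm. Origin: centre of the underside; the barrel's mouth centre is 30 mm to its -x side and 165 mm up.
- tray: Black plastic key tray fixed to the table, 160 mm (x) by 200 mm (y), 18 mm high, walls 4 mm. Origin: centre of the underside. Its inner floor is about 4 mm above the table.
- padlock: Bystander: steel padlock lying flat, about 78 x 52 mm, 22 mm high. Origin: centre of the body's underside.
- tin: Bystander: round aluminium tin with its hinged lid closed, 93 mm across, 46 mm high. Origin: centre of the underside.
- shoehorn: Bystander: wooden shoe horn lying flat, 180 mm long, 42 mm wide, 12 mm high. Origin: middle of the underside.
- clothespeg: Bystander: green plastic clothes peg lying flat, 76 mm long, 12 mm high. Origin: middle of the underside.

How it is judged:
By the outcome, as a careful person would: the job done as asked, in the order asked, and still so for the second after the job is handed in, with the robot touching nothing.
It also fails if it takes over 54 s, if anything falls off the work surface, if the arm or the gripper's body presses on something with over 40 N, if the wrist force passes 120 N, or if a joint passes its speed limit or range.

## Working session

There is one attempt and no reset: what is moved stays moved. The work goes in short steps, Python scripts to look and compute and a tool call to move; the robot and the scene stay as the last step left them, time stands still between calls to the robot, and variables do not carry over. Pictures are saved under pics/ and viewed, at most 10 in all, crops included, and the job is handed in when it is done.

Besides the shell and the picture viewer there is one more tool, called after "Request:" as name(argument=value, ...), one argument or row to a line, values as JSON. send_rows: Moves the arm, as the interface text tells. Its arguments: {"type":"object","properties":{"commands":{"type":"array"},"grip_force":{"type":"number"}},"required":["commands"]}

```bash
mkdir -p pics; cat > h.py <<'E'
import numpy as np, cv2
from workcell import manip, optics, job
def cam(n):
    m=optics.camera_model(n); return np.array(m["mtx"]),np.array(m["view"])
def shot(n,tag):
    p,d=optics.get_image(n); cv2.imwrite(f"pics/{tag}.png",p[:,:,::-1]); np.savez(f"{tag}.npz",p=p,d=d); return p,d
def pts(n,d):
    K,V=cam(n); v,u=np.mgrid[:d.shape[0],:d.shape[1]]
    c=np.stack([(u-K[0,2])/K[0,0]*d,(v-K[1,2])/K[1,1]*d,d],-1)
    return (c-V[:3,3])@V[:3,:3]
def ray(n,u,v,z):
    K,V=cam(n); R=V[:3,:3]; o=-R.T@V[:3,3]; r=R.T@np.array([(u-K[0,2])/K[0,0],(v-K[1,2])/K[1,1],1]); return o+r*(z-o[2])/r[2]
def proj(n,P):
    K,V=cam(n); c=V[:3,:3]@P+V[:3,3]; q=K@c; return q[:2]/q[2]
E
python3 - <<'E'
from h import *
for n in("top","side"):
    shot(n,n+"0"); K,V=cam(n); print(n,K.tolist(),(-V[:3,:3].T@V[:3,3]).round(3),V[2,:3].round(3))
a=cv2.imread("pics/top0.png");b=cv2.imread("pics/side0.png")
s=manip.read_state(); print(s["time"],s["tcp_pos"],s["eef_rot"],s["force"],s["finger_gap"])
E
```

```text
top [[432.2645901184751, 0.0, 250.61519372564638], [0.0, 432.2645901184751, 188.78458711847415], [0.0, 0.0, 1.0]] [0.521 0.013 1.076] [ 0.069 -0.013 -0.998]
side [[499.42275300715204, 0.0, 256.14637654811077], [0.0, 499.42275300715204, 185.81535903271842], [0.0, 0.0, 1.0]] [0.539 0.653 0.963] [ 0.027 -0.628 -0.778]
0.1 [0.21758901 0.58536828 0.18700875] [ 1.76952290e-01  9.84219168e-01 -7.15921788e-04 -6.62751646e-05] [-0.38927365 -0.18976715 -0.47785761] 0.0877231664901306
```

View pics/top0.png

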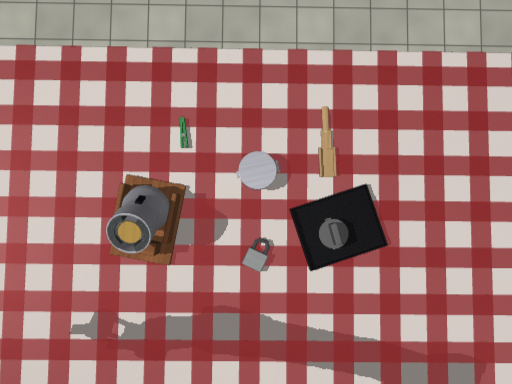

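View pics/side0.png

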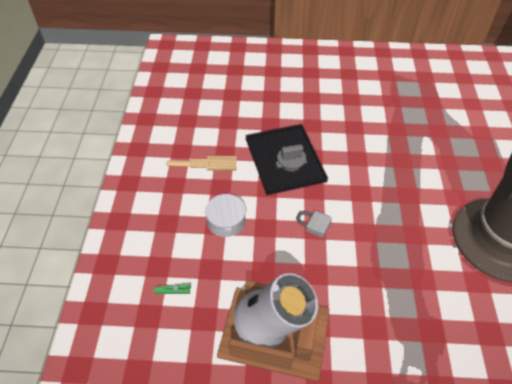

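Top view: torch mouth at about (130,232), cap in the tray at (333,233), padlock (256,255), tin (258,170). Side view: mouth at (293,302), cap at (292,157). Next I measure from depth and take enlarged crops.

```bash
python3 - <<'E'
from h import *
ims=[]
for n,bb in (("top",(95,185,85,80)),("side",(250,265,85,80)),("top",(285,180,105,95)),("side",(240,120,95,80))):
    p=np.load(n+"0.npz")["p"]; x,y,w,h=bb
    ims.append(cv2.resize(p[y:y+h,x:x+w,::-1],(400,300),interpolation=cv2.INTER_CUBIC))
cv2.imwrite("pics/crops.png",np.vstack([np.hstack(ims[:2]),np.hstack(ims[2:])]))
for n in("top","side"):
    d=np.load(n+"0.npz")["d"]; P=pts(n,d); ok=d>0
    # cap wing
    cx,cy=(333,233) if n=="top" else (292,157)
    v,u=np.mgrid[:384,:512]; near=ok&(np.hypot(u-cx,v-cy)<28)
    z=P[...,2]; m=near&(z>.05)&(z<.085)
    Q=P[m]; zt=np.percentile(Q[:,2],80); T=Q[np.abs(Q[:,2]-zt)<.006]
    r=cv2.minAreaRect((T[:,:2]*1000).astype(np.float32)); print(n,"wing",len(T),zt,r,np.median(Q[:,2]))
    m=near&(z>.02)&(z<.036)
    print(" cover",m.sum(),np.median(z[m]) , cv2.minEnclosingCircle((P[m][:,:2]*1000).astype(np.float32)))
    # mouth
    cx,cy=(130,232) if n=="top" else (293,302)
    near=ok&(np.hypot(u-cx,v-cy)<32)&(z>.13)&(z<.21)
    Q=P[near]; rng=np.random.default_rng(0); best=0
    for _ in range(2000):
        a=Q[rng.choice(len(Q),3,False)]; nn=np.cross(a[1]-a[0],a[2]-a[0]); l=np.linalg.norm(nn)
        if l<1e-4: continue
        nn/=l; nn*=np.sign(nn[2])
        if not .8<nn[2]<.95: continue
        s=(np.abs((Q-a[0])@nn)<.0015)
        if s.sum()>best: best=s.sum();S=s
    T=Q[S]; c=T.mean(0); nn=np.linalg.svd(T-c)[2][2]; nn*=np.sign(nn[2])
    e1=np.cross(nn,[0,1,0]); e1/=np.linalg.norm(e1); e2=np.cross(nn,e1)
    q=np.c_[(T-c)@e1,(T-c)@e2]; (ex,ey),R=cv2.minEnclosingCircle(q.astype(np.float32))
    print(" mouth",best,len(Q),"n",nn.round(3),"tilt",np.degrees(np.arccos(nn[2])),"lean az",np.degrees(np.arctan2(nn[1],nn[0])),"ctr",(c+ex*e1+ey*e2).round(4),"R",R)
E
```

```text
top wing 154 0.06301787661665562 ((488.1822204589844, -200.77630615234375), (51.57680130004883, 16.31572914123535), 15.348420143127441) 0.06143873371215502
 cover 499 0.028970837032137067 ((488.2724914550781, -200.9044647216797), 35.987247467041016)
 mouth 530 1811 n [-0.442  0.082  0.893] tilt 26.690189766704233 lean az 169.47580694599708 ctr [0.4891 0.2576 0.1641] R 0.04888751357793808
side wing 112 0.0636913744553725 ((487.38751220703125, -200.2628631591797), (50.52161407470703, 18.249975204467773), 15.87407398223877) 0.06139232633984238
 cover 301 0.030126371174019482 ((460.67462158203125, -206.7672119140625), 85.8421630859375)
 mouth 762 2466 n [-0.435  0.076  0.897] tilt 26.201613100535475 lean az 170.0312644801821 ctr [0.4875 0.2575 0.1652] R 0.04844525828957558
```

View pics/crops.png

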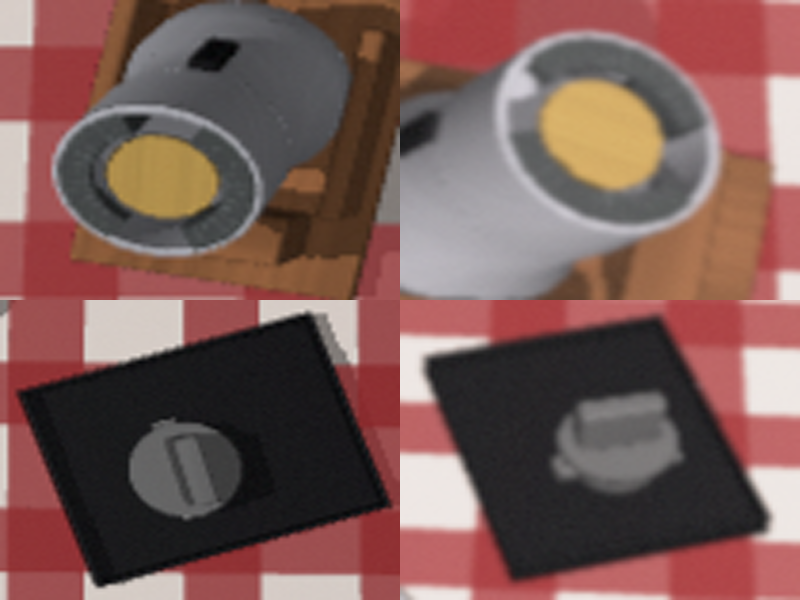

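The crops show the cap's lugs in line with the wing, at about (165,425) and (185,515). The mouth's gaps are at about (165,125) and (190,235), so their line is turned a little from the lean. I'll measure that angle.

```bash
python3 - <<'E'
from h import *
C=np.array([.4883,.2576,.1646])
for az in (170,):
    t=np.radians(27);a=np.radians(az)
    n=np.array([np.sin(t)*np.cos(a),np.sin(t)*np.sin(a),np.cos(t)])
    y=np.cross(n,[-np.cos(a),-np.sin(a),0]); y/=np.linalg.norm(y); x=np.cross(y,n)
    print("x",x.round(3),"y",y.round(3))
for cn in("top","side"):
    f=np.load(cn+"0.npz"); d=f["d"]; P=pts(cn,d)
    q=np.stack([(P-C)@x,(P-C)@y,(P-C)@n],-1)
    g=[];sat=[]
    for th in range(0,360,4):
        dep=[];col=[]
        for r in (.033,.036,.039,.042):
            w=C+r*(np.cos(np.radians(th))*x+np.sin(np.radians(th))*y); u,v=proj(cn,w).round().astype(int)
            dep.append(q[v,u,2]*1000); col.append(f["p"][v,u].mean())
        g.append(np.median(dep)); sat.append(np.mean(col))
    print(cn); print(list(zip(range(0,360,4),np.round(g).astype(int),np.round(sat).astype(int))))
E
```

```text
x [ 0.877 -0.155  0.454] y [0.174 0.985 0.   ]
top
[(0, np.int64(-46), np.int64(111)), (4, np.int64(-45), np.int64(105)), (8, np.int64(-33), np.int64(87)), (12, np.int64(-18), np.int64(65)), (16, np.int64(-13), np.int64(53)), (20, np.int64(-7), np.int64(49)), (24, np.int64(-4), np.int64(60)), (28, np.int64(0), np.int64(81)), (32, np.int64(0), np.int64(75)), (36, np.int64(0), np.int64(79)), (40, np.int64(-1), np.int64(73)), (44, np.int64(-1), np.int64(79)), (48, np.int64(0), np.int64(78)), (52, np.int64(1), np.int64(71)), (56, np.int64(0), np.int64(72)), (60, np.int64(-1), np.int64(72)), (64, np.int64(-2), np.int64(78)), (68, np.int64(1), np.int64(73)), (72, np.int64(-1), np.int64(78)), (76, np.int64(0), np.int64(75)), (80, np.int64(-2), np.int64(75)), (84, np.int64(-1), np.int64(76)), (88, np.int64(0), np.int64(73)), (92, np.int64(0), np.int64(71)), (96, np.int64(0), np.int64(71)), (100, np.int64(1), np.int64(71)), (104, np.int64(0), np.int64(75)), (108, np.int64(-2), np.int64(72)), (112, np.int64(-1), np.int64(73)), (116, np.int64(-1), np.int64(73)), (120, np.int64(0), np.int64(75))
[... 4493 characters left out ...]
)), (280, np.int64(1), np.int64(97)), (284, np.int64(1), np.int64(101)), (288, np.int64(2), np.int64(99)), (292, np.int64(1), np.int64(98)), (296, np.int64(2), np.int64(96)), (300, np.int64(2), np.int64(96)), (304, np.int64(1), np.int64(98)), (308, np.int64(0), np.int64(95)), (312, np.int64(1), np.int64(96)), (316, np.int64(1), np.int64(96)), (320, np.int64(0), np.int64(99)), (324, np.int64(1), np.int64(98)), (328, np.int64(2), np.int64(95)), (332, np.int64(3), np.int64(93)), (336, np.int64(-2), np.int64(97)), (340, np.int64(-22), np.int64(121)), (344, np.int64(-42), np.int64(165)), (348, np.int64(-43), np.int64(187)), (352, np.int64(-42), np.int64(196)), (356, np.int64(-42), np.int64(184))]
```

Request:
send_rows(
  commands=[
    [0,0,0,0,0,0.03,1],
    [0,0,-0.126,0.0135,-0.039,0.03,1],
    [0,0,-0.126,0.0135,-0.039,0,1],
    [0,0,-0.126,0.0135,-0.039,0,1],
    [0,0,-0.126,0.0135,-0.039,0,1],
    [0,0,-0.126,0.0135,-0.039,0,1],
    [0,0,-0.126,0.0135,-0.039,0,1],
    [0,0,-0.126,0.0135,-0.039,0,1],
    [0,0,-0.126,0.0135,-0.039,0,1],
    [0,0,-0.126,0.0135,-0.039,0,1],
    [0,0,-0.126,0.0135,-0.039,0,1],
    [0,0,-0.126,0.0135,-0.039,0,1],
    [0,0,-0.126,0.0135,-0.039,0,1],
    [0,0,-0.126,0.0135,-0.039,0,1],
    [0,0,-0.126,0.0135,-0.039,0,1],
    [0,0,-0.126,0.0135,-0.039,0,1],
    [0,0,-0.126,0.0135,-0.039,0,1],
    [0,0,-0.126,0.0135,-0.039,0,1],
    [0,0,-0.126,0.0135,-0.039,-0.03,1],
    [0,0,-0.126,0.0135,-0.039,-0.03,1],
  ],
  grip_force=40,
)

```text
time: 2.6
tcp_pos: [0.4748, -0.1562, 0.1872]
eef_rot: [0.981, 0.193, 0.001, 0.0]
force: [1.6, 1.2, -0.4]
finger_gap: 0.0879
finger_force: 0.0
```

```bash
cat > st.py <<'E'
from h import *
from scipy.spatial.transform import Rotation as R
s=manip.read_state(); r=R.from_quat(s["eef_rot"]).as_matrix()
print("t",round(s["time"],2),"p",np.round(s["tcp_pos"],4),"j",np.round(s["joints"],2),"F",np.round(s["force"],1),"M",np.round(s["moment"],2),"gap",round(float(s["finger_gap"]),4),s["finger_force"])
print("toolz",r[:,2].round(3),"tooly",r[:,1].round(3),"yaw",np.degrees(np.arctan2(r[1,1],r[0,1])).round(1))
t=np.radians(27);a=np.radians(170);C=np.array([.4883,.2576,.165])
n=np.array([np.sin(t)*np.cos(a),np.sin(t)*np.sin(a),np.cos(t)]); y=np.array([-np.sin(a),np.cos(a),0])*-1; x=np.cross(y,n)
q=np.array(s["tcp_pos"])-C; print("in barrel mm",(np.array([q@x,q@y,q@n])*1000).round(1),"tool y angle in barrel",np.degrees(np.arctan2(r[:,1]@y,r[:,1]@x)).round(1),"tilt err",np.degrees(np.arccos(-r[:,2]@n)).round(2))
# desired rotation to insertion pose
for sg in(1,-1):
    D=np.c_[np.cross(sg*y,-n),sg*y,-n]; print("rotvec to insert",sg,R.from_matrix(D@r.T).as_rotvec().round(3))
E
python3 st.py
```

```text
t 2.6 p [ 0.4748 -0.1562  0.1872] j [-0.46  0.24  0.81  1.93 -0.2   1.05 -0.74] F [ 1.6  1.2 -0.4] M [0.03 0.12 0.01] gap 0.0879 0.0
toolz [ 0.001  0.    -1.   ] tooly [ 0.379 -0.926  0.   ] yaw -67.7
in barrel mm [  62.2 -409.8   -6.8] tool y angle in barrel -60.6 tilt err 26.93
rotvec to insert 1 [-0.627 -0.067  2.517]
rotvec to insert -1 [ 0.051 -0.473 -0.552]
```

Request:
send_rows(
  commands=[
    [0,0,-0.119,0.013,-0.0445,0,1],
    [0,0,0,0,0,-0.05,1],
    [0,0,0,0,0,-0.05,1],
    [0,0,0,0,0,0,1],
  ],
)

```text
time: 3.1
tcp_pos: [0.4844, -0.1989, 0.085]
eef_rot: [0.991, 0.136, -0.003, -0.001]
force: [-0.6, -0.0, 0.2]
finger_gap: 0.088
finger_force: 0.0
```

```bash
python3 st.py; python3 - <<'E'
from h import *
p,_=shot("side","g1"); c=p[90:220,220:380,::-1]; cv2.imwrite("pics/g1c.png",cv2.resize(c,(640,520),interpolation=cv2.INTER_CUBIC))
E
```

```text
t 3.1 p [ 0.4844 -0.1989  0.085 ] j [-0.29  0.44  0.76  1.98 -0.39  0.87 -0.61] F [-0.6 -0.   0.2] M [-0.08  0.15  0.01] gap 0.088 0.0
toolz [-0.007  0.001 -1.   ] tooly [ 0.269 -0.963 -0.003] yaw -74.4
in barrel mm [  30.9 -450.2 -105.5] tool y angle in barrel -67.0 tilt err 27.41
rotvec to insert 1 [-0.637 -0.035  2.631]
rotvec to insert -1 [ 0.021 -0.481 -0.439]
```

View pics/g1c.png

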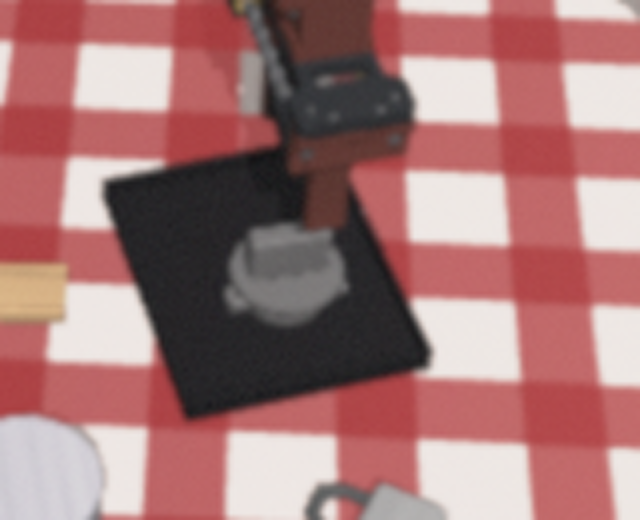

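The crop shows the gripper finger at about (325,225) and the cap's wing at (290,250). I'll check that against the projected finger positions.

```bash
python3 - <<'E'
from h import *
T=np.array([.4844,-.1989,.085]); y=np.array([.269,-.963,0])
for k in(-.05,0,.05):
  for n in("side","top"):
    print(k,n,proj(n,T+k*y).round(1), ((proj(n,T+k*y)-[220,90])*4).round() if n=="side" else "")
p,d=shot("top","g1t"); p2=np.load("g1.npz")
K=cv2.resize(p[170:290,270:430,::-1],(640,480),interpolation=cv2.INTER_CUBIC); cv2.imwrite("pics/g1tc.png",K)
P=pts("side",p2["d"]); 
for r,c in((140,301),(145,301),(135,303),(120,308)): print(r,c,P[r,c].round(3))
E
```

```text
-0.05 side [299.6 156.6] [318. 267.]
-0.05 top [316.3 241.1] 
0 side [294.  141.8] [296. 207.]
0 top [337.3 235.4] 
0.05 side [288.7 127.7] [275. 151.]
0.05 top [358.3 229.7] 
140 301 [ 0.472 -0.15   0.143]
145 301 [ 0.471 -0.149  0.127]
135 303 [ 0.469 -0.15   0.159]
120 308 [ 0.465 -0.113  0.24 ]
```

View pics/g1tc.png

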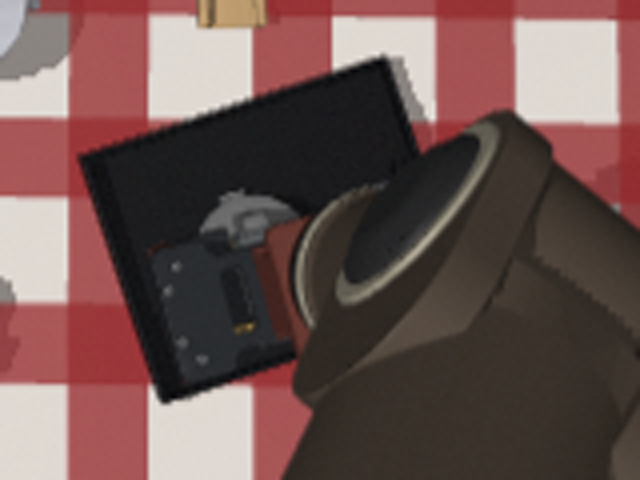

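The near finger is at (0.471,-0.150), which matches the tool pose, and it is clear of the wing. Next I let the arm settle and descend.

Request:
send_rows(
  commands=[
    [0,0,0,0,0,-0.025,1],
    [0,0,0,0,0,0,1],
  ],
)

```text
time: 3.45
tcp_pos: [0.4877, -0.1995, 0.0639]
eef_rot: [0.991, 0.136, 0.0, -0.0]
force: [-0.6, 0.2, 1.2]
finger_gap: 0.0879
finger_force: 0.0
```

```bash
python3 st.py; python3 -c "
from h import *
d=np.load('g1.npz')['d'];P=pts('side',d)
for r in (148,151,154,157,160): print(r,[P[r,c].round(3).tolist() for c in (297,300,303)])"
```

```text
t 3.45 p [ 0.4877 -0.1995  0.0639] j [-0.26  0.47  0.73  2.   -0.43  0.83 -0.58] F [-0.6  0.2  1.2] M [-0.05  0.13 -0.01] gap 0.0879 0.0
toolz [ 0.001  0.    -1.   ] tooly [ 0.27  -0.963  0.   ] yaw -74.3
in barrel mm [  24.3 -450.3 -125.9] tool y angle in barrel -66.8 tilt err 26.96
rotvec to insert 1 [-0.647 -0.032  2.628]
rotvec to insert -1 [ 0.023 -0.474 -0.439]
148 [[0.476, -0.198, 0.065], [0.468, -0.201, 0.062], [0.456, -0.256, 0.004]]
151 [[0.475, -0.195, 0.057], [0.467, -0.201, 0.051], [0.458, -0.221, 0.03]]
154 [[0.474, -0.196, 0.045], [0.467, -0.198, 0.043], [0.458, -0.209, 0.032]]
157 [[0.473, -0.199, 0.031], [0.466, -0.2, 0.03], [0.458, -0.202, 0.029]]
160 [[0.474, -0.187, 0.033], [0.466, -0.192, 0.028], [0.458, -0.191, 0.029]]
```

```bash
python3 st.py; python3 - <<'E'
from h import *
p,d=shot("side","g2"); P=pts("side",d)
c=p[100:200,240:360,::-1]; cv2.imwrite("pics/g2c.png",cv2.resize(c,(720,600),interpolation=cv2.INTER_CUBIC))
for r in range(140,172,3): print(r,[P[r,c].round(3).tolist() for c in (297,300,303)])
E
```

```text
t 3.45 p [ 0.4877 -0.1995  0.0639] j [-0.26  0.47  0.73  2.   -0.43  0.83 -0.58] F [-0.6  0.2  1.2] M [-0.05  0.13 -0.01] gap 0.0879 0.0
toolz [ 0.001  0.    -1.   ] tooly [ 0.27  -0.963  0.   ] yaw -74.3
in barrel mm [  24.3 -450.3 -125.9] tool y angle in barrel -66.8 tilt err 26.96
rotvec to insert 1 [-0.647 -0.032  2.628]
rotvec to insert -1 [ 0.023 -0.474 -0.439]
140 [[0.482, -0.143, 0.148], [0.475, -0.146, 0.146], [0.467, -0.15, 0.142]]
143 [[0.481, -0.144, 0.138], [0.474, -0.146, 0.136], [0.467, -0.151, 0.132]]
146 [[0.48, -0.149, 0.123], [0.473, -0.149, 0.123], [0.466, -0.15, 0.122]]
149 [[0.479, -0.149, 0.113], [0.472, -0.145, 0.117], [0.465, -0.155, 0.108]]
152 [[0.478, -0.152, 0.1], [0.471, -0.151, 0.1], [0.458, -0.218, 0.03]]
155 [[0.474, -0.199, 0.038], [0.466, -0.198, 0.039], [0.458, -0.209, 0.028]]
158 [[0.473, -0.195, 0.032], [0.466, -0.194, 0.033], [0.458, -0.202, 0.025]]
161 [[0.473, -0.187, 0.029], [0.466, -0.187, 0.029], [0.459, -0.185, 0.032]]
164 [[0.473, -0.178, 0.028], [0.466, -0.178, 0.028], [0.458, -0.181, 0.025]]
167 [[0.473, -0.168, 0.027], [0.464, -0.191, 0.002], [0.456, -0.19, 0.004]]
170 [[0.472, -0.178, 0.005], [0.464, -0.178, 0.005], [0.457, -0.177, 0.007]]
```

View pics/g2c.png

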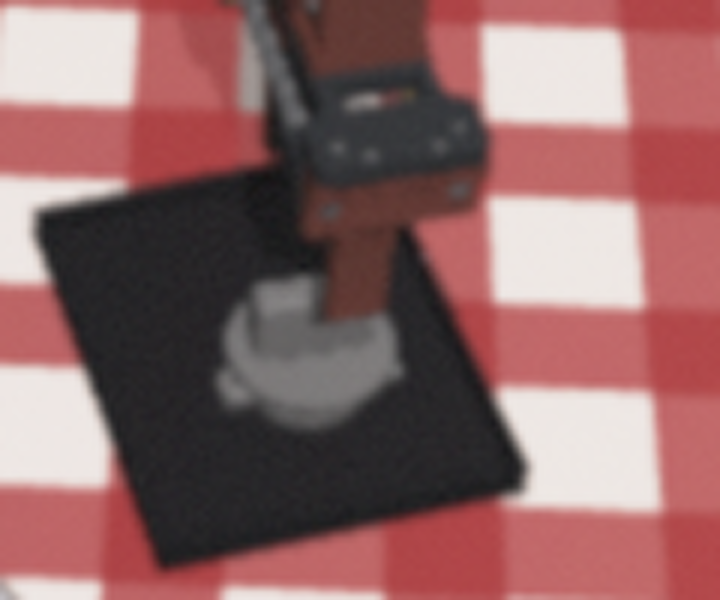

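The drawn fingers end about 30 mm higher than the stated TCP. Going down to the nominal height is safe either way, so I'll close there and read the opening.

Request:
send_rows(
  commands=[
    [0,0,0,0,-0.001,-0.014,1],
    [0,0,0,0,0,-0.014,1],
    [0,0,0,0,0,0,1],
    [0,0,0,0,0,0,0.5],
    [0,0,0,0,0,0,0.1],
    [0,0,0,0,0,0,0.1],
    [0,0,0,0,0,0,0],
    [0,0,0,0,0,0,0],
  ],
  grip_force=40,
)

```text
time: 4.5
tcp_pos: [0.4873, -0.2007, 0.0348]
eef_rot: [0.991, 0.136, 0.0, 0.0]
force: [0.5, -0.5, -0.4]
finger_gap: 0.041
finger_force: 0.0
```

```bash
python3 st.py; python3 - <<'E'
from h import *
p,d=shot("side","g3"); P=pts("side",d)
c=p[100:200,240:360,::-1]; cv2.imwrite("pics/g3c.png",cv2.resize(c,(720,600),interpolation=cv2.INTER_CUBIC))
for r in range(134,172,3): print(r,[P[r,c].round(3).tolist() for c in (289,292,295,298)])
E
```

```text
t 4.5 p [ 0.4873 -0.2007  0.0348] j [-0.23  0.52  0.69  2.02 -0.47  0.77 -0.55] F [ 0.5 -0.5 -0.4] M [ 0.    0.07 -0.01] gap 0.041 0.0
toolz [ 0. -0. -1.] tooly [ 0.269 -0.963  0.   ] yaw -74.4
in barrel mm [  10.9 -451.5 -151.6] tool y angle in barrel -66.9 tilt err 26.99
rotvec to insert 1 [-0.647 -0.032  2.628]
rotvec to insert -1 [ 0.023 -0.474 -0.439]
134 [[0.501, -0.148, 0.162], [0.495, -0.118, 0.192], [0.489, -0.115, 0.195], [0.483, -0.118, 0.193]]
137 [[0.496, -0.222, 0.078], [0.495, -0.112, 0.189], [0.489, -0.112, 0.189], [0.482, -0.111, 0.191]]
140 [[0.539, 0.653, 0.963], [0.495, -0.111, 0.181], [0.488, -0.112, 0.181], [0.481, -0.118, 0.175]]
143 [[0.493, -0.269, 0.007], [0.494, -0.118, 0.164], [0.487, -0.117, 0.165], [0.48, -0.12, 0.164]]
146 [[0.495, -0.204, 0.064], [0.493, -0.115, 0.158], [0.487, -0.117, 0.156], [0.48, -0.118, 0.155]]
149 [[0.495, -0.195, 0.063], [0.49, -0.169, 0.091], [0.482, -0.172, 0.088], [0.475, -0.176, 0.084]]
152 [[0.495, -0.189, 0.058], [0.489, -0.169, 0.08], [0.481, -0.174, 0.076], [0.474, -0.175, 0.075]]
155 [[0.494, -0.191, 0.045], [0.539, 0.653, 0.963], [0.479, -0.195, 0.042], [0.472, -0.196, 0.041]]
158 [[0.494, -0.189, 0.036], [0.486, -0.193, 0.033], [0.479, -0.192, 0.034], [0.471, -0.196, 0.031]]
161 [[0.493, -0.185, 0.029], [0.486, -0.185, 0.03], [0.478, -0.187, 0.028], [0.471, -0.186, 0.03]]
164 [[0.493, -0.174, 0.031], [0.486, -0.176, 0.029], [0.478, -0.174, 0.032], [0.471, -0.176, 0.03]]
167 [[0.493, -0.165, 0.03], [0.486, -0.165, 0.03], [0.478, -0.167, 0.028], [0.471, -0.168, 0.028]]
170 [[0.492, -0.179, 0.002], [0.484, -0.177, 0.005], [0.477, -0.175, 0.008], [0.469, -0.178, 0.004]]
```

View pics/g3c.png

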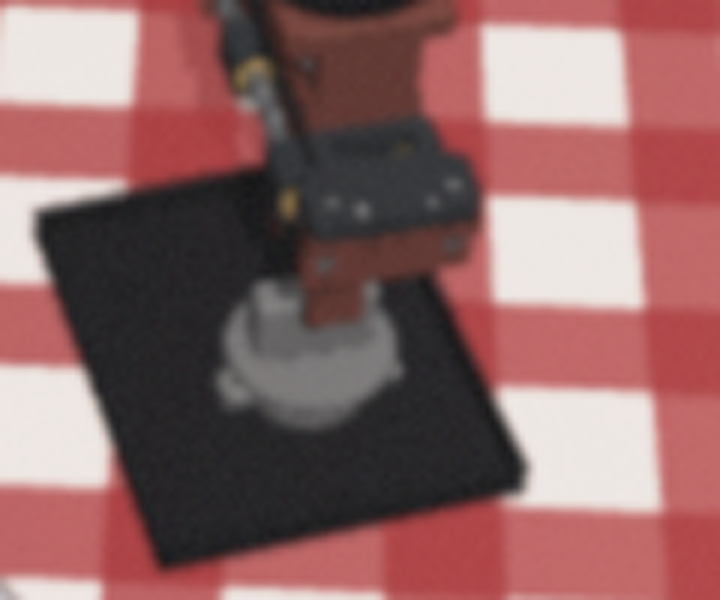

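The fingers are still closing. In the crop the near tip ends at about (335,325), above the wing. I continue the closing; the final opening will decide.

Request:
send_rows(
  commands=[
    [0,0,0,0,0,0,0],
    [0,0,0,0,0,0,0],
    [0,0,0,0,0,0,0],
    [0,0,0,0,0,0,0],
  ],
  grip_force=40,
)

```text
time: 5.05
tcp_pos: [0.4872, -0.2007, 0.0347]
eef_rot: [0.991, 0.136, -0.0, 0.0]
force: [-0.7, -0.3, 0.2]
finger_gap: 0.0009
finger_force: 0.0
```

The fingers closed on nothing: the true tips are about 37 mm higher than the stated TCP. I'll lift and measure the real tip in the tool frame.

Request:
send_rows(
  commands=[
    [0,0,0,0,0,0.05,0],
    [0,0,0,0,0,0.05,0],
    [0,0,0,0,0,0,0],
    [0,0,0,0,0,0,0],
  ],
)

```text
time: 5.55
tcp_pos: [0.487, -0.2001, 0.1343]
eef_rot: [0.991, 0.136, -0.0, -0.0]
force: [0.7, -0.5, -0.8]
finger_gap: 0.0004
finger_force: 0.0
```

```bash
cat > tip.py <<'E'
from h import *
import sys
from scipy.spatial.transform import Rotation as R
s=manip.read_state(); r=R.from_quat(s["eef_rot"]).as_matrix(); T=np.array(s["tcp_pos"]); print(T.round(4),s["finger_gap"])
p,d=shot("side","tip"+sys.argv[1]); q=(pts("side",d)-T)@r; q[d==0]=9
m=(np.abs(q[...,0])<.03)&(np.abs(q[...,1])<.075)&(q[...,2]>-.15)&(q[...,2]<.025)
for z in np.arange(-.15,.025,.005):
    k=m&(q[...,2]>=z)&(q[...,2]<z+.005)
    if k.sum()>2: print(round(z*1000),k.sum(),"x",(np.percentile(q[k][:,0],[5,50,95])*1000).round(),"y",(np.percentile(q[k][:,1],[5,50,95])*1000).round(),"col",p[k].mean(0).round())
E
python3 tip.py 1
```

```text
[ 0.487  -0.2001  0.1343] 0.00035363432028218323
-150 23 x [-11.  22.  24.] y [-45. -28.  59.] col [45. 41. 42.]
-145 24 x [22. 25. 28.] y [-26.  -7.  23.] col [54. 53. 54.]
-140 77 x [20. 25. 29.] y [-27.   4.  72.] col [63. 58. 57.]
-135 72 x [17. 25. 29.] y [-50.  39.  72.] col [88. 77. 73.]
-130 12 x [-6. 27. 28.] y [-30.   9.  72.] col [80. 71. 68.]
-125 8 x [15. 27. 30.] y [-27.  24.  74.] col [86. 69. 61.]
-120 3 x [14. 28. 28.] y [72. 73. 74.] col [93. 50. 50.]
-80 5 x [11. 11. 11.] y [-2.  5.  8.] col [67. 45. 43.]
-75 3 x [11. 11. 12.] y [-6. -4.  5.] col [61. 42. 38.]
-70 3 x [11. 11. 12.] y [-2.  2.  4.] col [67. 50. 48.]
-65 4 x [11. 11. 11.] y [-4. -1.  3.] col [63. 43. 40.]
-60 4 x [10. 11. 11.] y [-7. -6.  3.] col [65. 44. 41.]
-55 6 x [10. 11. 11.] y [-8.  4. 10.] col [74. 56. 53.]
-50 11 x [-7.  8. 11.] y [-9. -9.  7.] col [78. 54. 50.]
-45 17 x [-9.  6. 11.] y [-10.  -8.   2.] col [76. 56. 53.]
-40 13 x [-8.  2. 11.] y [-9. -6.  7.] col [93. 70. 68.]
```

The real tip is about 37 mm behind the stated TCP along the tool, and about 4 mm to tool +y. I reopen and go down accordingly, in two stages.

Request:
send_rows(
  commands=[
    [0,0,0,-0.001,0.003,0,1],
    [0,0,0,0,0,0,1],
    [0,0,0,0,0,0,1],
    [0,0,0,0,0,0,1],
    [0,0,0,0,0,-0.03,1],
    [0,0,0,0,0,-0.034,1],
    [0,0,0,0,0,-0.03,1],
    [0,0,0,0,0,-0.015,1],
    [0,0,0,0,0,0,1],
    [0,0,0,0,0,0,1],
  ],
)

```text
time: 6.85
tcp_pos: [0.4869, -0.1981, 0.0267]
eef_rot: [0.991, 0.136, 0.001, 0.0]
force: [-0.3, -0.7, 0.1]
finger_gap: 0.0875
finger_force: 0.0
```

```bash
python3 tip.py 2 | awk 'NR<2||$1>-60'
```

```text
[ 0.4869 -0.1981  0.0267] 0.0875368134420775
-55 28 x [-10.   4.  11.] y [-54. -50.  49.] col [79. 55. 52.]
-50 19 x [-11.   4.  11.] y [-52. -50.  47.] col [79. 55. 52.]
-45 18 x [-9.  5. 11.] y [-53. -51.  51.] col [82. 55. 53.]
-40 35 x [-2. 12. 23.] y [-51.   2.  46.] col [86. 78. 77.]
-35 22 x [ 7. 17. 25.] y [-7. -2. 10.] col [90. 87. 87.]
-30 15 x [-1. 15. 25.] y [-6. -4.  2.] col [87. 81. 81.]
-25 17 x [ 1. 12. 24.] y [-7. -5.  1.] col [93. 91. 91.]
-20 19 x [-1. 13. 24.] y [-8. -4. -1.] col [92. 89. 89.]
-15 15 x [ 2. 19. 25.] y [-6. -4.  2.] col [95. 92. 92.]
-10 50 x [-29.  11.  27.] y [-32. -15.  15.] col [111. 108. 108.]
-5 123 x [-21.  10.  28.] y [-32. -17.  15.] col [111. 107. 107.]
0 14 x [-11.  12.  25.] y [-32. -26.   7.] col [104. 102. 102.]
5 7 x [-26. -17.   4.] y [-75. -74. -74.] col [37. 37. 39.]
10 13 x [-14.   9.  29.] y [-74. -25.  -9.] col [69. 68. 69.]
15 77 x [-27.   6.  27.] y [-62. -30.  68.] col [53. 52. 54.]
20 368 x [-26.   6.  28.] y [-62. -32.  69.] col [43. 42. 44.]
```

Request:
send_rows(
  commands=[
    [0,0,0,0,0,-0.014,1],
    [0,0,0,0,0,-0.01,1],
    [0,0,0,0,0,0,0],
    [0,0,0,0,0,0,0],
    [0,0,0,0,0,0,0],
    [0,0,0,0,0,0,0],
    [0,0,0,0,0,0,0],
    [0,0,0,0,0,0,0],
    [0,0,0,0,0,0,0],
    [0,0,0,0,0,0,0],
  ],
  grip_force=45,
)

```text
time: 8.15
tcp_pos: [0.4862, -0.1978, 0.0017]
eef_rot: [0.991, 0.136, 0.0, 0.0]
force: [0.2, -0.5, 0.9]
finger_gap: 0.0156
finger_force: 45.0
```

Gripped (opening 15.6 mm at 45 N). Next I lift and carry the cap over, yawing 154° towards the insertion heading.

Request:
send_rows(
  commands=[
    [0,0,0,0,0,0.03,0],
    [0,0,0,0,0,0.06,0],
    [0,0,0,0,0,0.06,0],
    [0,0,0,0,0,0.06,0],
    [0,0,0.1585,-0.0015,0.027,0.04,0],
    [0,0,0.1585,-0.0015,0.027,0,0],
    [0,0,0.1585,-0.0015,0.027,0,0],
    [0,0,0.1585,-0.0015,0.027,0,0],
    [0,0,0.1585,-0.0015,0.027,0,0],
    [0,0,0.1585,-0.0015,0.027,0,0],
    [0,0,0.1585,-0.0015,0.027,0,0],
    [0,0,0.1585,-0.0015,0.027,0,0],
    [0,0,0.1585,-0.0015,0.027,0,0],
    [0,0,0.1585,-0.0015,0.027,0,0],
    [0,0,0.1585,-0.0015,0.027,0,0],
    [0,0,0.1585,-0.0015,0.027,0,0],
    [0,0,0.1585,-0.0015,0.027,0,0],
    [0,0,0.1585,-0.0015,0.027,0,0],
    [0,0,0.1585,-0.0015,0.027,0,0],
    [0,0,0.1585,-0.0015,0.027,0,0],
  ],
)

```text
time: 10.65
tcp_pos: [0.4617, 0.2349, 0.2514]
eef_rot: [0.163, 0.987, -0.0, -0.0]
force: [0.0, -0.2, -0.9]
finger_gap: 0.0158
finger_force: 45.0
```

```bash
python3 st.py
```

```text
t 10.65 p [0.4617 0.2349 0.2514] j [-0.85  0.17  0.33  1.78 -0.06  1.2   0.74] F [ 0.  -0.2 -0.9] M [ 0.    0.04 -0.  ] gap 0.0158 44.990606904029846
toolz [-0.001 -0.    -1.   ] tooly [ 0.322  0.947 -0.001] yaw 71.2
in barrel mm [ 19.4 -26.9  87.1] tool y angle in barrel 82.2 tilt err 27.04
rotvec to insert 1 [-0.117 -0.458  0.15 ]
rotvec to insert -1 [ 0.678 -0.175 -2.91 ]
```

Now the remaining yaw of 8.7° and the tilt, held well above the mouth.

Request:
send_rows(
  commands=[
    [0,0,0.15,0,0.027,0,0],
    [-0.0205,-0.116,0,0,0,0,0],
    [-0.0205,-0.116,0,0,0,0,0],
    [-0.0205,-0.116,0,0,0,0,0],
    [-0.0205,-0.116,0,0,0,0,0],
    [0,0,0,0,0,0,0],
    [0,0,0,0,0,0,0],
  ],
)

```text
time: 11.52
tcp_pos: [0.4625, 0.2611, 0.2519]
eef_rot: [0.089, 0.969, -0.019, 0.232]
force: [0.7, 0.0, -2.2]
finger_gap: 0.016
finger_force: 45.0
```

```bash
python3 st.py; cat > look.py <<'E'
from h import *
import sys
a,da=shot("top","lt"+sys.argv[1]); b,db=shot("side","ls"+sys.argv[1])
cv2.imwrite(f"pics/look{sys.argv[1]}.png",np.hstack([cv2.resize(a[160:280,80:200,::-1],(400,400),interpolation=cv2.INTER_CUBIC),cv2.resize(b[220:340,230:350,::-1],(400,400),interpolation=cv2.INTER_CUBIC)]))
E
python3 look.py 1
```

```text
t 11.53 p [0.4625 0.2611 0.2519] j [-1.11  0.    0.2   2.06  0.53  0.92  0.18] F [ 0.7  0.  -2.2] M [0.14 0.55 0.03] gap 0.016 44.991719126701355
toolz [ 0.445 -0.079 -0.892] tooly [0.181 0.983 0.003] yaw 79.6
in barrel mm [16.2 -1.  89.3] tool y angle in barrel 89.5 tilt err 0.11
rotvec to insert 1 [-0.004 -0.001  0.008]
rotvec to insert -1 [ 1.398 -0.247 -2.793]
```

View pics/look1.png

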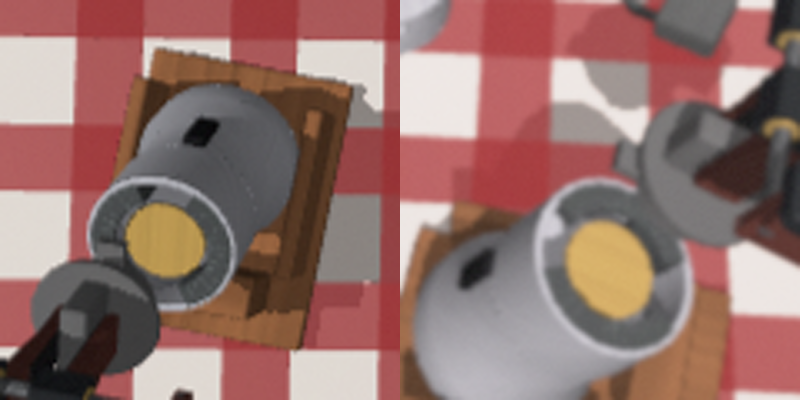

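Left crop (top camera): the cap's cover is centred near (95,315), clear of the mouth (165,240), and its lug points at the gap. Right crop (side camera): cover at (715,175). I measure the cover disc in the barrel frame from both views.

```bash
cat > capm.py <<'E'
from h import *
import sys
from scipy.optimize import least_squares
from scipy.spatial.transform import Rotation as R
t=np.radians(27);a=np.radians(170);C=np.array([.4883,.2576,.165])
n=np.array([np.sin(t)*np.cos(a),np.sin(t)*np.sin(a),np.cos(t)]); y=np.array([np.sin(a),-np.cos(a),0]); x=np.cross(y,n); B=np.c_[x,y,n]
s=manip.read_state(); T=np.array(s["tcp_pos"]); r=R.from_quat(s["eef_rot"]).as_matrix()
print("tcp in barrel",((T-C)@B*1000).round(1))
tag=sys.argv[1]
for cn,(cu,cv) in(("top",map(float,sys.argv[2].split(","))),("side",map(float,sys.argv[3].split(",")))):
    f=np.load(f"l{cn[0]}{tag}.npz"); d=f["d"];p=f["p"].astype(int); P=pts(cn,d)
    v,u=np.mgrid[:384,:512]; grey=(p.max(2)-p.min(2)<14)&(p.mean(2)>50)
    m=(d>0)&grey&(np.hypot(u-cu,v-cv)<26); Q=(P[m]-C)@B
    rng=np.random.default_rng(0);best=0
    for _ in range(3000):
        q=Q[rng.choice(len(Q),3,False)]; k=np.cross(q[1]-q[0],q[2]-q[0]); l=np.linalg.norm(k)
        if l<1e-4: continue
        k/=l; k*=np.sign(k[2])
        if k[2]<.97: continue
        S=np.abs((Q-q[0])@k)<.002
        if S.sum()>best: best=S.sum(); SS=S
    D=Q[SS]; c=D.mean(0); k=np.linalg.svd(D-c)[2][2]; k*=np.sign(k[2])
    h=cv2.convexHull((D[:,:2]*1000).astype(np.float32))[:,0]
    fit=least_squares(lambda o:np.hypot(h[:,0]-o[0],h[:,1]-o[1])-36,h.mean(0),loss="soft_l1").x
    print(cn,best,"normal",k.round(3),"plane z mm",(c[2]*1000).round(1),"centre R36",fit.round(1),"res",(np.hypot(*(h-fit).T)-36).round(1))
E
python3 capm.py 1 108.5,254.5 324.5,272
```

```text
tcp in barrel [16.9 -1.1 89.1]
top 493 normal [ 0.001 -0.005  1.   ] plane z mm 115.9 centre R36 [16.7 -2.1] res [ 0.2 -0.4 -0.2  0.2  0.  -0.4 -0.7 -1.1 -1.4 -1.6 -1.7 -1.7 -1.8 -1.
 -3.3 -0.2 -0.8 -1.1 -0.8 -1.5 -1.4 -1.3 -0.6 -0.6 -0.7 -0.3 -0.2  0. ]
side 502 normal [0.001 0.002 1.   ] plane z mm 117.3 centre R36 [16.8 -0.8] res [  0.8   0.2   0.9   0.5   0.1  -0.7  -0.8  -1.2  -0.5  -1.   -0.9  -2.3
  -2.1 -11.1  -3.3  -3.2  -2.2  -1.6  -1.3  -1.   -0.7  -0. ]
```

The cap sits square: its axis is at (16.8,-1.4) mm and its underside about 90.6 mm above the mouth plane. I centre it and come to 15 mm above.

Request:
send_rows(
  commands=[
    [0,0,0.004,-0.0145,0.0038,-0.0076,0],
    [0,0,0,0.0112,-0.002,-0.0223,0],
    [0,0,0,0.0112,-0.002,-0.0223,0],
    [0,0,0,0.0111,-0.0019,-0.0222,0],
    [0,0,0,0,0,0,0],
    [0,0,0,0,0,0,0],
  ],
)

```text
time: 12.38
tcp_pos: [0.4817, 0.2593, 0.178]
eef_rot: [0.087, 0.968, -0.019, 0.233]
force: [-0.1, -0.8, -2.0]
finger_gap: 0.0158
finger_force: 45.0
```

```bash
python3 st.py; python3 look.py 2; python3 - <<'E'
from h import *
C=np.array([.4883,.2576,.165]);n=np.array([-.447,.079,.891])
print(*[",".join(map(str,proj(c,C+n*.041).round(1))) for c in("top","side")])
E
```

```text
t 12.38 p [0.4817 0.2593 0.178 ] j [-1.08  0.12  0.22  2.14  0.59  0.72  0.12] F [-0.1 -0.8 -2. ] M [ 0.12  0.59 -0.02] gap 0.0158 44.99194085597992
toolz [ 0.447 -0.077 -0.891] tooly [0.178 0.984 0.004] yaw 79.7
in barrel mm [-0.1  0.5 14.7] tool y angle in barrel 89.7 tilt err 0.08
rotvec to insert 1 [-0.004  0.001  0.004]
rotvec to insert -1 [ 1.402 -0.245 -2.794]
120.7,242.5 306.2,291.6
```

```bash
python3 capm.py 2 120.7,242.5 306.2,291.6
```

```text
tcp in barrel [-0.2  1.  15.1]
top 388 normal [0.001 0.    1.   ] plane z mm 41.2 centre R36 [0.  0.3] res [ 0.2 -0.3 -0.2 -0.5 -0.8 -1.  -1.8 -1.8 -3.  -1.5 -1.7 -1.8 -1.2 -1.5
 -0.4  0.3  0.1 -0.4 -0.6 -0.  -0.1 -0.5 -0.6 -0.9 -0.6 -0.3]
side 446 normal [-0.002 -0.008  1.   ] plane z mm 43.4 centre R36 [1.  1.1] res [  0.9   0.1  -0.3  -0.3  -0.8  -0.5  -1.   -1.2  -1.2  -1.   -9.   -9.4
 -10.1  -4.7  -3.4  -2.8  -2.9  -2.5  -1.   -0.5  -0.8]
```

View pics/look2.png

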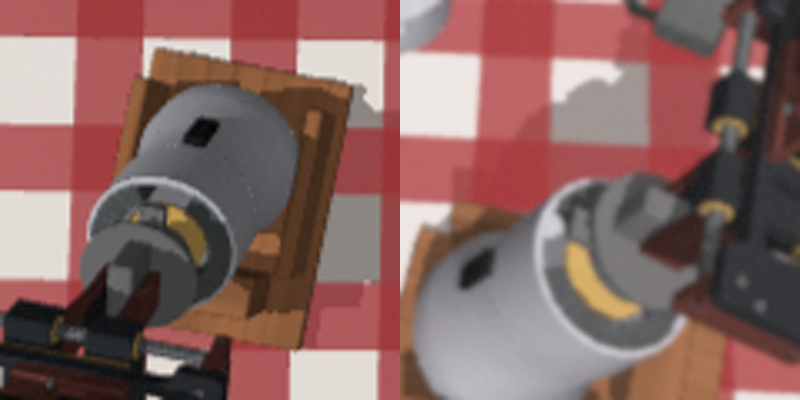

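The view agrees: the cap is centred to within 1 mm over the mouth with its lugs at the gaps. Going down in small steps.

Request:
send_rows(
  commands=[
    [0,0,0.004,0.0032,-0.0011,-0.0072,0],
    [0,0,0,0.0036,-0.0006,-0.0071,0],
    [0,0,0,0.0036,-0.0006,-0.0071,0],
    [0,0,0,0,0,0,0],
    [0,0,0,0,0,0,0],
  ],
)

```text
time: 13.1
tcp_pos: [0.4915, 0.2569, 0.156]
eef_rot: [0.085, 0.969, -0.019, 0.233]
force: [-2.0, -0.3, 2.1]
finger_gap: 0.0158
finger_force: 45.0
```

```bash
python3 st.py
```

```text
t 13.1 p [0.4915 0.2569 0.156 ] j [-1.06  0.16  0.24  2.15  0.6   0.66  0.11] F [-2.  -0.3  2.1] M [-0.11  0.78 -0.06] gap 0.0158 44.99691724777222
toolz [ 0.447 -0.076 -0.891] tooly [0.173 0.985 0.003] yaw 80.0
in barrel mm [-1.2 -0.1 -9.6] tool y angle in barrel 89.9 tilt err 0.18
rotvec to insert 1 [-0.003  0.    -0.001]
rotvec to insert -1 [ 1.405 -0.243 -2.798]
```

Request:
send_rows(
  commands=[
    [0,0,0,0.0029,-0.0005,-0.0041,0],
    [0,0,0,0.0022,-0.0004,-0.0045,0],
    [0,0,0,0,0,0,0],
    [0,0,0,0,0,0,0],
  ],
)

```text
time: 13.6
tcp_pos: [0.4965, 0.2563, 0.1473]
eef_rot: [0.085, 0.969, -0.018, 0.233]
force: [-6.1, -0.5, 5.2]
finger_gap: 0.0158
finger_force: 45.0
```

```bash
python3 st.py
```

```text
t 13.6 p [0.4965 0.2563 0.1473] j [-1.06  0.18  0.24  2.16  0.61  0.63  0.11] F [-6.1 -0.5  5.2] M [-0.17  1.27 -0.22] gap 0.0158 45.001922249794006
toolz [ 0.447 -0.075 -0.891] tooly [0.173 0.985 0.004] yaw 80.0
in barrel mm [ -0.6   0.1 -19.5] tool y angle in barrel 89.9 tilt err 0.21
rotvec to insert 1 [-0.004  0.    -0.001]
rotvec to insert -1 [ 1.405 -0.242 -2.799]
```

Pressed to about 18 mm with roughly 9 N on the axis, as expected. Now the clockwise turn, still pressing.

Request:
send_rows(
  commands=[
    [0.0715,-0.0126,-0.1426,0,0,0,0],
    [0.0715,-0.0126,-0.1426,0,0,0,0],
    [0.0715,-0.0126,-0.1426,0,0,0,0],
    [0.0715,-0.0126,-0.1426,0,0,0,0],
    [0,0,0,0,0,0,0],
  ],
)

```text
time: 14.22
tcp_pos: [0.4974, 0.2564, 0.148]
eef_rot: [0.386, 0.892, 0.056, 0.228]
force: [-3.5, 0.1, 6.2]
finger_gap: 0.0155
finger_force: 45.0
```

```bash
python3 st.py
```

```text
t 14.22 p [0.4974 0.2564 0.148 ] j [-1.13  0.18  0.33  2.16  0.59  0.62 -0.52] F [-3.5  0.1  6.2] M [-0.31  0.55 -0.21] gap 0.0155 45.00199735164642
toolz [ 0.45  -0.076 -0.89 ] tooly [0.664 0.695 0.277] yaw 46.3
in barrel mm [  0.4   0.3 -19.3] tool y angle in barrel 53.1 tilt err 0.26
rotvec to insert 1 [-0.291  0.053  0.572]
rotvec to insert -1 [ 1.12  -0.192 -2.225]
```

Request:
send_rows(
  commands=[
    [0.0715,-0.0126,-0.1426,0,0,0,0],
    [0.0715,-0.0126,-0.1426,0,0,0,0],
    [0.0715,-0.0126,-0.1426,0,0,0,0],
    [0.0715,-0.0126,-0.1426,0,0,0,0],
    [0.0715,-0.0126,-0.1426,0,0,0,0],
    [0,0,0,0,0,0,0],
    [0,0,0,0,0,0,0],
  ],
)

```text
time: 15.1
tcp_pos: [0.4971, 0.2563, 0.1478]
eef_rot: [0.703, 0.672, 0.14, 0.189]
force: [-3.8, 0.1, 6.4]
finger_gap: 0.0161
finger_force: 45.0
```

```bash
python3 st.py
```

```text
t 15.1 p [0.4971 0.2563 0.1478] j [-1.24  0.19  0.45  2.17  0.56  0.61 -1.29] F [-3.8  0.1  6.4] M [-0.2   0.84 -0.28] gap 0.0161 45.00096023082733
toolz [ 0.451 -0.079 -0.889] tooly [ 0.891 -0.026  0.454] yaw -1.7
in barrel mm [  0.1   0.2 -19.3] tool y angle in barrel 7.4 tilt err 0.22
rotvec to insert 1 [-0.647  0.117  1.283]
rotvec to insert -1 [ 0.763 -0.131 -1.514]
```

Request:
send_rows(
  commands=[
    [0.018,-0.003,-0.0357,0,0,0,0],
    [0.018,-0.003,-0.0357,0,0,0,0],
    [0.0134,-0.0024,-0.0267,0,0,0,0],
    [0,0,0,0,0,0,0],
  ],
)

```text
time: 15.6
tcp_pos: [0.4967, 0.2565, 0.1476]
eef_rot: [0.738, 0.632, 0.149, 0.181]
force: [-6.2, 0.1, 4.3]
finger_gap: 0.0158
finger_force: 45.0
```

```bash
python3 st.py
```

```text
t 15.6 p [0.4967 0.2565 0.1476] j [-1.25  0.19  0.46  2.17  0.56  0.61 -1.39] F [-6.2  0.1  4.3] M [-0.2   1.3   0.06] gap 0.0158 45.00897467136383
toolz [ 0.45  -0.079 -0.89 ] tooly [ 0.879 -0.135  0.457] yaw -8.7
in barrel mm [ -0.4   0.4 -19.4] tool y angle in barrel 1.1 tilt err 0.18
rotvec to insert 1 [-0.696  0.124  1.381]
rotvec to insert -1 [ 0.713 -0.123 -1.416]
```

About 89° turned, with the reaction torque rising near the stop. I ease back 1.5° and let it rise 6 mm into the notches, still gripped.

Request:
send_rows(
  commands=[
    [-0.0116,0.002,0.0232,0,0,0,0],
    [0,0,0,-0.0013,0.0002,0.0027,0],
    [0,0,0,-0.0013,0.0002,0.0027,0],
    [0,0,0,0,0,0,0],
    [0,0,0,0,0,0,0],
  ],
)

```text
time: 16.23
tcp_pos: [0.4941, 0.257, 0.1528]
eef_rot: [0.73, 0.642, 0.147, 0.183]
force: [-1.0, 3.3, -2.2]
finger_gap: 0.0159
finger_force: 45.0
```

```bash
python3 st.py
```

```text
t 16.23 p [0.4941 0.257  0.1528] j [-1.25  0.17  0.46  2.16  0.56  0.62 -1.37] F [-1.   3.3 -2.2] M [0.72 1.02 0.25] gap 0.0159 44.99962091445923
toolz [ 0.45  -0.078 -0.89 ] tooly [ 0.883 -0.109  0.456] yaw -7.1
in barrel mm [ -0.3   0.4 -13.5] tool y angle in barrel 2.6 tilt err 0.18
rotvec to insert 1 [-0.684  0.122  1.358]
rotvec to insert -1 [ 0.725 -0.125 -1.439]
```

It has risen to 12 mm and the lugs carry the spring. I release, back off along the axis, and look.

Request:
send_rows(
  commands=[
    [0,0,0,0,0,0,0.5],
    [0,0,0,0,0,0,0.5],
    [0,0,0,0,0,0,0.5],
    [0,0,0,0,0,0,0.5],
    [0,0,0,0,0,0,0.5],
    [0,0,0,-0.0134,0.0024,0.0267,0.5],
    [0,0,0,-0.0179,0.0032,0.0356,0.5],
    [0,0,0,-0.0179,0.0032,0.0356,0.5],
    [0,0,0,-0.0179,0.0032,0.0356,0.5],
    [0,0,0,-0.0179,0.0032,0.0356,0.5],
    [0,0,0,0,0,0,0.5],
  ],
)

```text
time: 17.6
tcp_pos: [0.4089, 0.2733, 0.3243]
eef_rot: [0.73, 0.642, 0.149, 0.182]
force: [-0.1, -0.2, 0.4]
finger_gap: 0.0442
finger_force: 0.0
```

```bash
python3 st.py; python3 look.py 3; python3 capm.py 3 $(python3 -c "
from h import *
C=np.array([.4883,.2576,.165]);n=np.array([-.447,.079,.891])
print(*[','.join(map(str,proj(c,C+n*.014).round(1))) for c in('top','side')])")
```

```text
t 17.6 p [0.4089 0.2733 0.3243] j [-1.41 -0.13  0.33  2.    0.54  1.15 -1.41] F [-0.1 -0.2  0.4] M [-0.04  0.52  0.02] gap 0.0442 0.0
toolz [ 0.451 -0.074 -0.889] tooly [ 0.883 -0.11   0.457] yaw -7.1
in barrel mm [  0.2   1.7 178.7] tool y angle in barrel 2.6 tilt err 0.38
rotvec to insert 1 [-0.689  0.12   1.356]
rotvec to insert -1 [ 0.723 -0.12  -1.44 ]
tcp in barrel [ -0.5  -0.  176. ]
top 397 normal [-0.009  0.01   1.   ] plane z mm 12.9 centre R36 [ 0.2 -0.1] res [ 0.2  0.3 -0.5 -0.4 -1.1 -1.2 -0.8 -1.  -0.9 -1.  -0.7  1.3 -0.2 -0.3
 -0.9 -1.3 -1.  -1.  -0.8 -0.7 -0.7 -0.8  0.3 -0.5 -0.4 -0.5  0. ]
side 613 normal [0.    0.014 1.   ] plane z mm 14.8 centre R36 [0.9 0. ] res [-0.5  0.7  0.1 -0.6 -0.8 -0.1 -0.1 -0.3 -0.4 -0.5 -0.6 -0.6 -0.5 -0.4
 -0.   0.  -0.2 -0.3 -0.6 -0.7 -0.3  0.2 -0.   0.  -0.1 -0.4 -0.6 -2.
 -2.8 -1.5 -1.2 -1.5 -1.3 -0.8 -0.6]
```

View pics/look3.png

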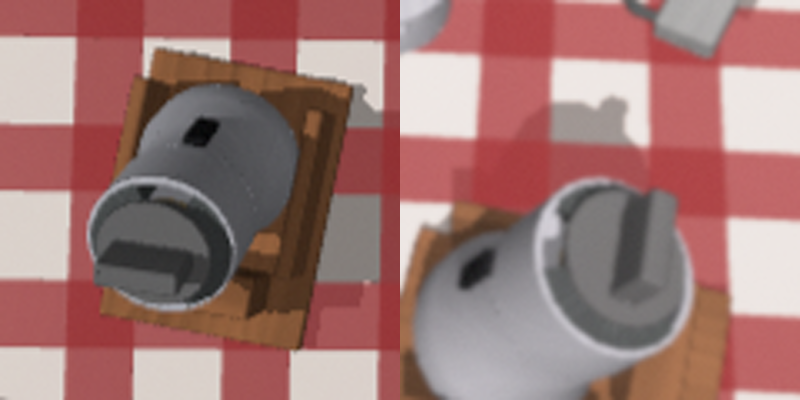

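The cap sits square in the mouth, at (150,250) in the left crop. Its cover is 13.9 mm above the mouth plane, so the underside is 12 mm below it, which is the locked depth. The wing is turned across the gaps, and the gripper is clear. Handing in.

```bash
python3 -c "
from workcell import job
print(job.hand_in())"
```

```text
the job is handed in; nothing more can be done
None
```

The cap is back on the torch and locked: turned about 88° clockwise, its underside measured 12 mm below the mouth plane after release, the other objects not touched, and the job handed in at about 18 s with no verdict returned.

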